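Unclip a spent gas filter cartridge, weigh it and rack it

TASK

Pinch the two sprung tabs of the filter cartridge together to free it from its dock, stand it upright in the middle of the balance pan and let go of it there for a good two seconds so that it can be weighed. Then pick it up again by its two plain end faces, with the tabs left sprung out, and stand it upright in the empty bay of the rack, let go and back off. Set it down gently, never let it drop, and do not disturb the cartridge in the other bay or the other things on the bench.

Things in the scene. Friction and masses are not known exactly. Their poses are not given: they have to be found in the camera images.
- cartridge: Filter cartridge to be moved: upright ivory plastic block, 0.24 to 0.48 kg, 136 mm tall with its tabs. Origin: centre of its underside; z up, y towards tab_a. Lower body 56 (x) x 46 (y) mm, 80 mm tall; above it a head 56 (x) x 26 (y) mm up to z = 132 mm, with a grey tab on its +y and -y sides. Centre of mass at about z = 62 mm. Starts in the dock, underside 10 mm above the bench, at about the dock's yaw.
- pinch (a point): Point of the cartridge midway between its two tabs, 122 mm above its underside, axes as the cartridge's. The tabs are upright plates 26 mm wide (x), 5 mm thick, from 84 to 136 mm above the underside; outer faces at y = +28 and -28 mm (56 mm across, 42 mm when both are fully in). Pinch them here from above, closing along y, and keep a firm grip (25 to 60 N): it can be lifted and carried so.
- ends (a point): Point of the cartridge midway between its two plain end faces, 112 mm above its underside, axes as the cartridge's. The end faces are flat, at x = +28 and -28 mm (56 mm across), at least 26 mm wide (y), and run from 0 to 132 mm above the underside. Grasp them here from above, closing along x, for the second pick; 25 to 60 N is right.
- tab_a (a joint): How far the tab on the cartridge's +y side is pushed inwards: 0 sprung out, 0.007 m fully in. Spring: 2 N at 0, 4.8 N fully in. Each tab has an outward hook foot 82 to 88 mm above the cartridge's underside, reaching y = +/-33 mm; in the dock the hooks lie under the dock's lips and block lifting. Pushed in by more than 5 mm, they clear the lips.
- tab_b (a joint): The same for the tab on its -y side.
- dock: White fixed dock, 110 (x) x 116 (y) mm, 106.5 mm tall, on the left or the right of the bench. Origin: centre of its underside, on the bench; z up. Cartridge floor at z = 10 mm, play about 2 mm. Two cheeks at |y| = 25 to 56 mm (60 mm long in x) carry aluminium lips over the hooks, inner edges at y = +/-28.5 mm, top at z = 106.5 mm; tabs stand 39 mm above them. The cartridge, pinched, lifts straight up.
- balance: White fixed bench balance, 210 (x) x 150 (y) mm, 48 mm tall, dark display at its -x end. Origin: centre of its underside; z up.
- pan (a point): Centre of the top face of the balance's round steel pan (140 mm across), 58 mm above the bench.
- rack: Grey fixed open rack, 86 (x) x 199 (y) mm, walls 5 mm thick, 45 mm tall, floor 5 mm thick; a middle wall makes two bays side by side along y, each 76 (x) x 92 (y) mm inside, centres at y = +48.5 and -48.5 mm. On the other side of the balance from the dock. Origin: centre of its underside; z up. One bay, either one, is occupied.
- liner: Thin dark rubber liner, 64 (x) x 80 (y) x 3 mm, fixed on the floor of the one empty bay, in its middle. Origin: centre of its underside, 5 mm above the bench; z up, x and y along the rack's. The cartridge's underside comes to z = 3 mm in this frame (8 mm above the bench).
- neighbour: Another cartridge of the same shape (tabs rigid) that stands in the occupied bay, x and y about along the rack's, underside 5 mm above the bench. Leave it alone. Origin and axes as for the cartridge.
- reagent: Brown bottle, 60 mm across, 130 mm tall, beyond the task's things. Bystander. Origin: centre of its underside.
- jar: Glass jar, 64 mm across, 75 mm tall. Bystander. Origin: centre of its underside.
- beaker: Open glass beaker, 70 mm across, 90 mm tall. Bystander. Origin: centre of its underside.
- wrench: Steel wrench, 160 mm long, lying flat near the robot. Bystander. Origin: under its middle.
- filter_box: Cardboard box, 90 x 130 x 60 mm. Bystander. Origin: centre of its underside.
- mouse: Black computer mouse, 105 x 60 x 30 mm, near the robot. Bystander. Origin: centre of its underside.
Mind the look-alikes: they are no part of the job. Leave any orange or yellow look-alike of the dock alone.

How it is judged (in metres and radians):
On the way, in this order (a step that is already met when the one before it is completed fails the run):
1. both tabs are pinched in (more than 5 mm each) while the cartridge is still in its dock (value of joint each of tab_a, tab_b above 0.005 m and z of cartridge in the frame of dock below 0.02 m), for 0.1 s.
2. the cartridge stands upright on the balance pan (its middle within 34 mm of the pan's), let go and at rest, for 1.5 s (distance between cartridge and pan below 0.034 m and angle between cartridge's own z axis and vertical below 0.1 rad and contact force between cartridge and balance above 1 N and contact force between the fingers and cartridge below 0.1 N and linear speed of cartridge below 0.02 m/s and value of joint each of tab_a, tab_b below 0.002 m), for 1.5 s.
3. it is picked up off the pan in the fingers with both tabs sprung out (under 2 mm) (z of cartridge in the frame of pan above 0.02 m and contact force between the fingers and cartridge above 1 N and value of joint each of tab_a, tab_b below 0.002 m), for 0.2 s.
At the end, for the whole second after the job is handed in: The cartridge stands upright (within 0.1 rad) on the liner in the empty bay, within 20 mm (x) and 30 mm (y) of the bay's middle, its underside less than 8 mm above the bay's floor, tabs sprung out, let go and at rest; the other cartridge still stands in its bay, moved less than 20 mm (x of cartridge in the frame of liner between -0.02 and 0.02 m and y of cartridge in the frame of liner between -0.03 and 0.03 m and z of cartridge in the frame of liner between 0 and 0.008 m and angle between each of cartridge, neighbour's own z axis and vertical below 0.1 rad and contact force between the fingers and cartridge below 0.1 N and linear speed of cartridge below 0.02 m/s and value of joint each of tab_a, tab_b below 0.002 m and distance of neighbour from where it was at the start of the episode below 0.02 m); the robot touches nothing.
It fails at once if the cartridge is let fall (faster than 0.5 m/s with nothing of the gripper on it) (linear speed of cartridge above 0.5 m/s and contact force between the fingers and cartridge below 0.05 N).
It fails at once if the cartridge is put down or pushed with more than 100 N on balance or rack (contact force between cartridge and balance above 100 N or contact force between cartridge and rack above 100 N or contact force between cartridge and liner above 100 N).
It fails at once if the cartridge in the other bay is moved by more than 20 mm or tipped (distance of neighbour from where it was at the start of the episode above 0.02 m or angle between neighbour's own z axis and vertical above 0.2 rad).
It fails at once if another thing on the bench is moved by more than 30 mm (distance of any of reagent, jar, beaker, wrench, filter_box, mouse from where it was at the start of the episode above 0.03 m).
It also fails if it takes over 61 s, if anything falls off the work surface, if the arm or the gripper's body presses on something with over 40 N, if the wrist force passes 120 N, or if a joint passes its speed limit or range.

ROBOT

A 7-joint arm with a two-finger parallel gripper is mounted at the origin on the work surface. World frame = base frame: x ahead of the robot, y to its left, z up, the work surface at z = 0. Lengths are in mm, angles in degrees, forces in N, time in s.
With the tool pointing down it reaches from about 375 to 925 mm from the base axis. Payload 3.1 kg.
Tool frame: the origin (TCP) lies where the fingers leave the gripper's body, on its centre line; the fingertips stand 73 mm ahead of it and the grasp point (between the pads) lies arm.grip_point_offset ahead of it (arm.grip_point_offset is the distance from the TCP to the grasp point, in mm); z points along the fingers, y is the line along which they close (so a half turn about z gives the same grasp; the last joint's range is limited). The gripper opens to 85 mm and grips with 20 to 120 N. Pads are 22 mm wide; open, the fingers measure 114 mm over their backs; the gripper's body (76 mm by 85 mm) begins 54 mm behind the grasp point. The pads swing forward as they close: fully open they stand 13 mm farther back than shut.
Start: joints at [71.116, 21.939, 2.515, 91.553, -1.026, 66.532, -2.859], TCP at [149.343, -632.615, 303.869] pointing down, gripper open.
Joint ranges: [-149.38, 149.38], [-23.57, 123.04], [-84.95, 90], [0, 143.3], [-89.99, 269.99], [3.08, 112.72], [-163.45, 163.45]. Speed limits (degrees/s): [159.86, 159.86, 180, 180, 180, 180, 180].

INTERFACE

Orientations are given as [roll, pitch, yaw] about the fixed x, y, z axes, in that order (R = Rz(yaw) Ry(pitch) Rx(roll)).
In Python, from cell import arm gives the robot as it stands. Calls block until the motion is done:
- arm.move_to(position, orientation): joint-space move of the TCP to a pose.
- arm.line_to(position, velocity=150, frame=None, until_force=None): straight line of the TCP; frame=None keeps the orientation; velocity is the mean speed in mm/s. With until_force (N) it stops when the force on the tool has changed by that much, and returns True; else False.
- arm.movej(angles): joint-space move.
- arm.set_gripper(opening, force=None): finger opening in mm; force is the grip in N (None keeps the last); returns when the fingers have stopped.
- arm.wait(seconds).
- arm.solve_ik(position, orientation): joint angles nearest the present ones, or None.
- arm.state(): the state.
- arm.capture(name): name is "scene" or "top" or "wrist"; returns (picture, depth): 480x640x3 uint8, red, green, blue; 480x640 float32, mm along the optical axis (not along the pixel's ray), 0 where there is no reading.
- arm.calibration(name): a dict with "fx", "fy", "cx", "cy" (pixels), "R" (3x3) and "t" (3): a world point X has camera coordinates R X + t; the wrist camera has in their place "hand_eye" (4x4, takes a point from camera to tool coordinates, whose origin is the TCP and whose axes are the flange's). Camera axes: x right, y down, z forward; pixel columns grow to the right and rows downward; lengths in mm; the calibration is good to about 2 mm. A picture is of the moment at which its call begins: read the wrist's pose just before it. calibration takes no time and is no camera call.
A pose or a line that the arm cannot do raises arm.MotionError and nothing moves.
- arm.job_done(): hands the job in; it is judged then, once.
Trained networks look in the newest picture that a camera, given by its name, has taken for a name from the list of things; names that differ only in an ending like _2 or _b are one class to them, and where a whole thing is asked for, a point or a joint stands for the part that bears it (a point fixed in the world has none). Each returns a list of dicts, best first, with "p" (0 to 1); they miss things now and then, are a little off and sometimes report something else, mostly with a low value. They report only what shows in the picture. A call takes as long as a camera call. They do not tell look-alikes from the thing itself.
- arm.boxes_of(label, camera): "xyz" ([x, y, z] in mm, in world coordinates, good to about 4 mm: the middle of the surface that is visible of it).
The state is a dict: "time": time; "qpos": joint angles; "qd": joint speeds; "joint_torque": joint torques, N m; "tcp_pos": TCP position; "tool_rot": TCP orientation; "force": force on the tool from outside, world axes, zero at the start; "ft_torque": the same for the moment, N m; "gripper_width": finger opening in mm; "gripper_force": force on a finger pad.
Only numpy, scipy, OpenCV 4.12 (cv2) and the standard library are available. Lean on these libraries where they do the work, as an engineer would, in place of code of your own. Each camera call takes 0.05 s, during which the arm holds its last target. There are 200 camera calls.

## Working session

There is one attempt and no reset: what is moved stays moved. The work goes in short steps, each a Python script; the robot and the scene stay as the last script left them, time stands still between calls to the robot, and variables do not carry over. Pictures are saved under pics/ and viewed, at most 10 in all, crops included, and the job is handed in when it is done.

```bash
mkdir -p pics; ls
python3 - <<'E'
from cell import arm
import cv2,numpy as np
print(arm.grip_point_offset, arm.state()['time'])
for c in ['scene','top']:
    p,d=arm.capture(c); cv2.imwrite(f'pics/{c}0.png',p[:,:,::-1]); np.save(f'{c}_d.npy',d); np.save(f'{c}_p.npy',p)
    k=arm.calibration(c); print(c,{a:np.round(b,3).tolist() for a,b in k.items()})
    for l in ['cartridge','dock','balance','rack','liner','neighbour','reagent','jar','beaker','wrench','filter_box','mouse','pan']:
        try: print(l,[(np.round(b['xyz']).tolist(),round(b['p'],2)) for b in arm.boxes_of(l,c)])
        except Exception as e: print(l,e)
print(arm.state()['time'],arm.state()['tool_rot'])
E
```

```text
pics
53.900000000000006 0.0
scene {'fx': 579.813, 'fy': 579.813, 'cx': 319.226, 'cy': 247.214, 'R': [[0.031, 0.999, -0.007], [0.786, -0.028, -0.617], [-0.617, 0.014, -0.787]], 't': [-87.553, -363.968, 1611.611]}
cartridge [([515.0, 282.0, 118.0], 0.75)]
dock [([530.0, 481.0, 52.0], 0.74), ([286.0, 433.0, 53.0], 0.69), ([527.0, 264.0, 48.0], 0.56), ([527.0, -376.0, 9.0], 0.21)]
balance [([516.0, -19.0, 48.0], 0.61), ([568.0, -335.0, 31.0], 0.57)]
rack [([568.0, -336.0, 30.0], 0.71)]
liner [([528.0, -375.0, 7.0], 0.73), ([514.0, -19.0, 47.0], 0.58)]
neighbour [([527.0, -374.0, 8.0], 0.74), ([566.0, -266.0, 104.0], 0.62)]
reagent [([792.0, 163.0, 82.0], 0.7)]
jar [([775.0, -149.0, 72.0], 0.94), ([527.0, 265.0, 49.0], 0.3)]
beaker [([755.0, 2.0, 62.0], 0.93)]
wrench [([351.0, 243.0, 10.0], 0.72), ([754.0, 5.0, 64.0], 0.26)]
filter_box []
mouse [([350.0, -218.0, 29.0], 0.9)]
pan [([518.0, -14.0, 51.0], 0.92), ([516.0, 284.0, 118.0], 0.41)]
top {'fx': 501.855, 'fy': 501.855, 'cx': 317.764, 'cy': 233.856, 'R': [[-0.018, -1.0, -0.004], [-0.995, 0.018, -0.099], [0.099, 0.002, -0.995]], 't': [59.733, 534.606, 1266.099]}
cartridge [([495.0, 280.0, 143.0], 0.77), ([540.0, -368.0, 9.0], 0.72)]
dock [([504.0, 484.0, 44.0], 0.79), ([263.0, 435.0, 40.0], 0.72), ([538.0, -369.0, 8.0], 0.52), ([483.0, -19.0, 50.0], 0.34)]
balance [([485.0, -20.0, 52.0], 0.74)]
rack [([537.0, -318.0, 24.0], 0.7)]
liner [([538.0, -370.0, 9.0], 0.67)]
neighbour [([547.0, -260.0, 122.0], 0.81)]
reagent [([756.0, 161.0, 90.0], 0.65)]
jar [([754.0, -148.0, 75.0], 0.97), ([540.0, -320.0, 26.0], 0.29)]
beaker [([782.0, 7.0, 48.0], 0.69)]
wrench [([343.0, 248.0, 6.0], 0.69)]
filter_box [([720.0, -335.0, 58.0], 0.91)]
mouse [([336.0, -218.0, 28.0], 0.75), ([537.0, -373.0, 4.0], 0.54)]
pan [([481.0, -17.0, 49.0], 0.83)]
1.4 [-1.79999240e+02 -3.35541097e-03  1.32857462e+01]
```

View pics/scene0.png

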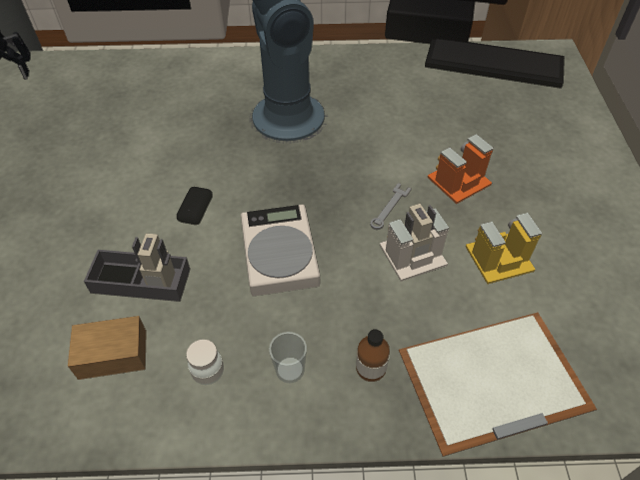

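View pics/top0.png

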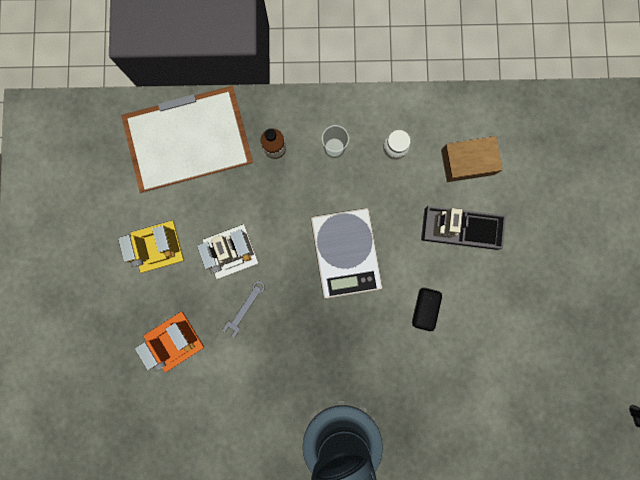

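The white dock (scene px 415,245; top 228,250) holds the ivory cartridge. The orange dock (460,170) and the yellow one (503,247) are empty look-alikes, so the white one is ours. The empty bay with the dark liner is the right one (scene 115,270; top 483,230), and the neighbour stands in the left bay. Next I measure from the two depth clouds.

```bash
cat > h.py <<'E'
from cell import arm
import cv2,numpy as np
from scipy.spatial.transform import Rotation as Ro
def cloud(name,d,T=None):
    k=arm.calibration(name); v,u=np.mgrid[:480,:640]
    P=np.stack([(u-k['cx'])*d/k['fx'],(v-k['cy'])*d/k['fy'],d],-1)
    if 'R' in k: W=(P-np.array(k['t']))@np.array(k['R'])
    else:
        H=np.array(k['hand_eye']); W=P@H[:3,:3].T+H[:3,3]; R,t=T; W=W@R.T+t
    W[d<=0]=np.nan; return W
def rect(W,lo,hi,c,r):
    q=W.reshape(-1,3); m=(np.abs(q[:,2]-(lo+hi)/2)<(hi-lo)/2)&(np.hypot(q[:,0]-c[0],q[:,1]-c[1])<r)
    q=q[m]
    if len(q)<6: return len(q)
    (a,b),(w,h),g=cv2.minAreaRect(q[:,:2].astype(np.float32))
    return len(q),'c',round(a,1),round(b,1),'wh',round(w,1),round(h,1),'ang',round(g,1),'zmed',round(float(np.median(q[:,2])),1),'xyrange',np.round(np.percentile(q[:,:2],[2,98],axis=0),0).tolist()
def wrist():
    s=arm.state(); T=(Ro.from_euler('xyz',s['tool_rot'],degrees=True).as_matrix(),np.array(s['tcp_pos']))
    p,d=arm.capture('wrist'); return p,d,cloud('wrist',d,T)
E
python3 - <<'E'
from h import *
print(np.round(arm.calibration('wrist')['hand_eye'],2))
for c in ['scene','top']:
    W=cloud(c,np.load(c+'_d.npy')); print(c)
    q=W.reshape(-1,3)
    bench=q[(np.abs(q[:,0]-400)<60)&(np.abs(q[:,1]-100)<30)]; print('bench z',np.nanmedian(bench[:,2]))
    print('pan',rect(W,51,75,(515,-18),100))
    print('balbody',rect(W,38,51,(500,-18),150))
    print('cart top',rect(W,125,170,(510,280),70))
    print('lips',rect(W,97,118,(510,275),85))
    print('rackrim',rect(W,38,52,(545,-325),125))
    print('neigh top',rect(W,115,160,(555,-265),60))
    print('jar',rect(W,30,110,(765,-149),60),'reagent',rect(W,30,180,(775,162),60),'beaker',rect(W,20,120,(770,5),60))
E
```

```text
[[  0.    -0.97  -0.26  66.2 ]
 [  1.     0.     0.     0.96]
 [  0.    -0.26   0.97 -69.67]
 [  0.     0.     0.     1.  ]]
scene
bench z 0.1951427026281795
pan (2847, 'c', 503.0, -15.1, 'wh', 176.5, 142.4, 'ang', 8.9, 'zmed', 58.1, 'xyrange', [[429.0, -77.0], [582.0, 51.0]])
balbody (2148, 'c', 487.4, -16.6, 'wh', 215.6, 150.2, 'ang', 8.2, 'zmed', 48.0, 'xyrange', [[385.0, -96.0], [596.0, 64.0]])
cart top (545, 'c', 499.0, 282.3, 'wh', 56.6, 58.5, 'ang', 65.7, 'zmed', 140.9, 'xyrange', [[474.0, 254.0], [526.0, 310.0]])
lips (733, 'c', 497.1, 282.5, 'wh', 64.0, 114.1, 'ang', 19.5, 'zmed', 106.4, 'xyrange', [[466.0, 225.0], [541.0, 340.0]])
rackrim (958, 'c', 546.1, -320.6, 'wh', 203.0, 92.0, 'ang', 82.1, 'zmed', 44.2, 'xyrange', [[494.0, -420.0], [600.0, -219.0]])
neigh top (655, 'c', 553.3, -271.2, 'wh', 57.8, 58.7, 'ang', 33.1, 'zmed', 135.9, 'xyrange', [[528.0, -299.0], [582.0, -243.0]])
jar (1107, 'c', 768.4, -154.0, 'wh', 62.0, 60.3, 'ang', 64.0, 'zmed', 73.6, 'xyrange', [[742.0, -181.0], [796.0, -125.0]]) reagent (1193, 'c', 776.5, 163.8, 'wh', 60.2, 54.0, 'ang', 77.8, 'zmed',
[... 614 characters left out ...]
 113.0, 'ang', 19.8, 'zmed', 106.9, 'xyrange', [[456.0, 223.0], [538.0, 337.0]])
rackrim (575, 'c', 545.6, -323.1, 'wh', 201.0, 86.8, 'ang', 81.9, 'zmed', 45.6, 'xyrange', [[492.0, -423.0], [597.0, -222.0]])
neigh top (433, 'c', 552.1, -274.2, 'wh', 56.0, 56.7, 'ang', 34.4, 'zmed', 138.1, 'xyrange', [[525.0, -301.0], [578.0, -246.0]])
jar (552, 'c', 762.4, -156.7, 'wh', 60.3, 60.1, 'ang', 11.4, 'zmed', 74.5, 'xyrange', [[734.0, -184.0], [789.0, -128.0]]) reagent (550, 'c', 770.1, 161.5, 'wh', 60.0, 58.6, 'ang', 67.7, 'zmed', 91.1, 'xyrange', [[742.0, 133.0], [792.0, 188.0]]) beaker (492, 'c', 769.0, 3.8, 'wh', 67.6, 68.2, 'ang', 87.9, 'zmed', 69.6, 'xyrange', [[736.0, -28.0], [801.0, 35.0]])
```

Both cameras agree to about 2–3 mm, and the sizes and heights match the text: lips 106.5, tab tops about 146, pan 58, rim 45. I'll move now and look with the wrist camera at the rack, pan and dock on the way.

Run:
```python
from h import *
for n,(x,y),yaws in [('dock',(498,281),(19.6,-160.4)),('pan',(520,-14),(0,180,90,-90)),('bay',(539,-370),(82,-98))]:
    for w in yaws:
        q=arm.solve_ik([x,y,320],[180,0,w]); print(n,w,None if q is None else np.round(q))
import time
def look(n,x,y,w):
    arm.move_to([x,y,330],[180,0,w]); p,d,W=wrist(); np.save(f'w_{n}.npy',W); cv2.imwrite(f'pics/w_{n}.png',p[:,:,::-1]); print(n,arm.state()['time'],np.round(arm.state()['qpos'])); return W
W=look('bay',520,-350,-8); print(rect(W,38,52,(545,-325),125)); print('liner',rect(W,5.5,12,(539,-370),48))
W=look('pan',480,-14,8); print(rect(W,54,62,(520,-14),90))
W=look('dock',498,281,19.6)
print('top',rect(W,138,155,(498,281),60)); print('lips',rect(W,100,112,(498,281),85))
```

```text
dock 19.6 [  15.   23.  -60.   99.   21.   70. -121.]
dock -160.4 [ 15.  23. -59.  99.  21.  70.  60.]
pan 0 [ 32.  10. -38. 107.   7.  65. -99.]
pan 180 [ 42.  12. -50. 106.  10.  66.  79.]
pan 90 [ 35.  11. -41. 107.   8.  66.  -9.]
pan -90 [ -70.   22.   81.  111.  -23.   68. -160.]
bay 82 [ 46.  23. -20.  89.   8.  69.  17.]
bay -98 [  27.   22.    6.   90.   -2.   68. -155.]
bay 3.1583 [ 37.  19.  -8.  93.   3.  69. -70.]
(4569, 'c', 545.2, -321.5, 'wh', 199.7, 85.6, 'ang', 81.9, 'zmed', 44.4, 'xyrange', [[493.0, -422.0], [598.0, -223.0]])
liner (6399, 'c', 537.5, -369.6, 'wh', 92.3, 74.8, 'ang', 81.9, 'zmed', 7.6, 'xyrange', [[505.0, -412.0], [573.0, -333.0]])
pan 4.4833 [ 19.   3. -23. 111.   1.  66. -86.]
(24328, 'c', 514.6, -14.1, 'wh', 138.9, 138.7, 'ang', 1.6, 'zmed', 57.6, 'xyrange', [[453.0, -76.0], [578.0, 48.0]])
dock 5.6667 [  -1.   16.  -38.   99.   11.   68. -112.]
top (4352, 'c', 495.9, 281.3, 'wh', 55.7, 56.6, 'ang', 19.3, 'zmed', 142.0, 'xyrange', [[470.0, 256.0], [522.0, 308.0]])
lips (6233, 'c', 495.5, 281.6, 'wh', 60.6, 112.3, 'ang', 20.1, 'zmed', 106.1, 'xyrange', [[455.0, 226.0], [537.0, 338.0]])
```

View pics/w_dock.png

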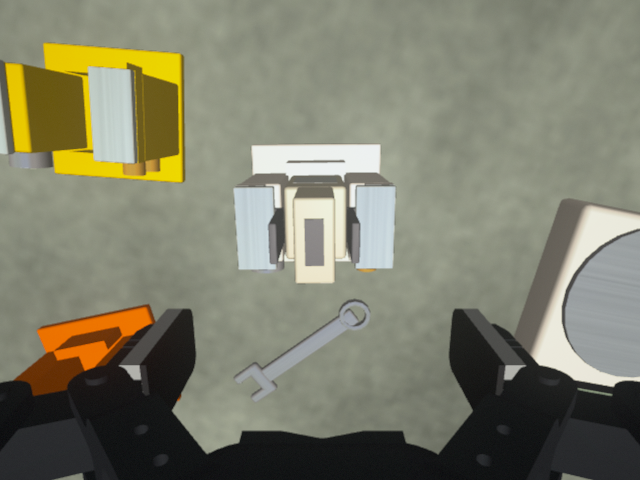

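Run:
```python
from h import *
W=np.load('w_dock.npy').reshape(-1,3); m=np.nanmedian
for lo,hi in [(143.5,149),(139,143.2)]: print(rect(W,lo,hi,(496,281.5),60))
P=np.load('w_pan.npy'); print(rect(P,54,62,(515,-14),76))
```

```text
(1147, 'c', 498.1, 283.3, 'wh', 42.2, 59.2, 'ang', 31.9, 'zmed', 144.9, 'xyrange', [[476.0, 253.0], [515.0, 310.0]])
(2970, 'c', 495.9, 281.0, 'wh', 55.9, 56.0, 'ang', 20.8, 'zmed', 141.6, 'xyrange', [[470.0, 263.0], [522.0, 301.0]])
(24328, 'c', 514.6, -14.1, 'wh', 138.9, 138.7, 'ang', 1.6, 'zmed', 57.6, 'xyrange', [[453.0, -76.0], [578.0, 48.0]])
```

The crop shows the white dock with the ivory cartridge (head at px 315,235). The grey tabs stand at (275,240) and (352,240), just inside the aluminium lips. The yellow dock (115,110) and the orange one (90,350) are empty, so I'll pinch this one.

Run:
```python
from h import *
def st(t):
    s=arm.state(); print(t,round(s['time'],2),np.round(s['tcp_pos'],1),'F',np.round(s['force'],1),'w',round(s['gripper_width'],1),'gf',round(s['gripper_force'],1))
x,y=496.3,281.3
arm.set_gripper(85,45)
arm.move_to([x,y,240],[180,0,20]); st('above')
print(arm.line_to([x,y,187],velocity=80,until_force=8)); st('down')
arm.set_gripper(30,45); arm.wait(0.3); st('grip')
```

```text
above 6.33 [496.2 281.  239.8] F [-0.1  0.4  0.7] w 84.8 gf 0.0
False
down 7.14 [496.4 281.5 187. ] F [-0.1 -0.4  0.6] w 84.7 gf 0.0
grip 7.96 [497.2 282.9 189.4] F [-1.1  0.5  7.3] w 35.9 gf 46.5
```

Run:
```python
from h import *
p,d,W=wrist(); p2,_=arm.capture('scene')
a=cv2.resize(p,(400,300)); b=cv2.resize(p2[160:300,340:527],(400,300))
cv2.imwrite('pics/grip.png',np.hstack([a,b])[:,:,::-1])
s=arm.state(); print(s['time'],np.round(s['tool_rot'],2),np.round(s['tcp_pos'],1),s['gripper_width'],np.round(s['force'],1),np.round(s['ft_torque'],2))
```

```text
8.0583 [-179.94   -0.21   20.02] [497.2 282.9 189.4] 35.70225823851804 [0.1 0.6 6.9] [-0.    0.34 -0.02]
```

View pics/grip.png

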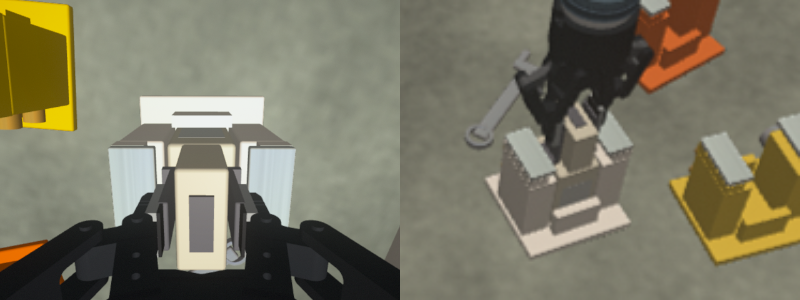

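The picture shows both tabs pressed in between the pads (left half, tabs at 168,215 and 235,215), centred and clear of the lips. I'll lift with a force guard.

Run:
```python
from h import *
def st(t):
    s=arm.state(); print(t,round(s['time'],2),np.round(s['tcp_pos'],1),'F',np.round(s['force'],1),'w',round(s['gripper_width'],1),'gf',round(s['gripper_force'],1))
p=arm.state()['tcp_pos']
b=arm.line_to([p[0]-.4,p[1]-.8,205],velocity=40,until_force=22); st('lift1 %s'%b)
if not b:
    b=arm.line_to([p[0]-.4,p[1]-.8,320],velocity=90,until_force=22); st('lift2 %s'%b)
p,d,W=wrist(); p2,_=arm.capture('scene')
cv2.imwrite('pics/lift.png',np.hstack([cv2.resize(p,(400,300)),cv2.resize(p2[120:300,340:580],(400,300))])[:,:,::-1])
```

```text
lift1 False 8.66 [496.6 281.8 204.8] F [ 0.2  0.6 -3.2] w 35.7 gf 45.3
lift2 False 10.08 [496.4 281.8 319.1] F [-0.1 -1.  -4.5] w 35.8 gf 45.3
```

View pics/lift.png

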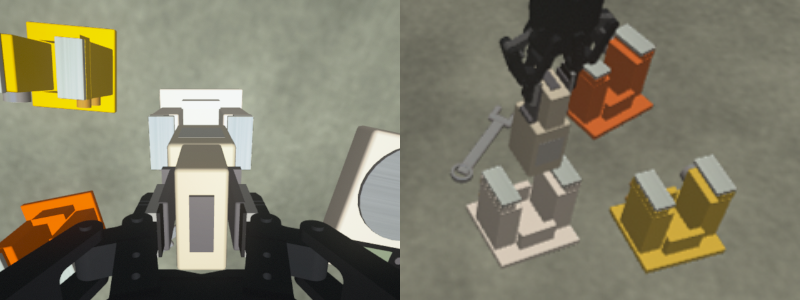

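The cartridge is free of the dock (right half, 540,130) and hangs upright with its tabs in. Next is the balance pan.

Run:
```python
from h import *
def st(t):
    s=arm.state(); print(t,round(s['time'],2),np.round(s['tcp_pos'],1),'F',np.round(s['force'],1),'w',round(s['gripper_width'],1),'gf',round(s['gripper_force'],1))
x,y=515.5,-14
arm.move_to([x,y,310],[180,0,0]); st('over')
arm.line_to([x,y,246],velocity=100); st('near')
b=arm.line_to([x,y,233],velocity=20,until_force=5); st('touch %s'%b)
```

```text
over 11.32 [515.8 -11.4 310.3] F [ 1.   1.2 -5.1] w 35.6 gf 45.4
near 12.12 [516.1 -13.7 246.5] F [ 0.4  0.8 -4.2] w 35.9 gf 45.4
touch True 12.61 [515.7 -14.  237.3] F [0.1 0.1 5. ] w 35.7 gf 46.3
```

Run:
```python
from h import *
def st(t):
    s=arm.state(); print(t,round(s['time'],2),np.round(s['tcp_pos'],1),'F',np.round(s['force'],1),'w',round(s['gripper_width'],1),'gf',round(s['gripper_force'],1))
arm.set_gripper(85); st('open')
x,y,z=arm.state()['tcp_pos']
arm.line_to([x,y,340],velocity=90); st('up')
arm.move_to([515,-14,370],[180,0,90]); st('turned')
p,d,W=wrist(); cv2.imwrite('pics/pan.png',p[:,:,::-1])
print(rect(W,180,205,(515,-14),60)); print(rect(W,184,190.4,(515,-14),60)); print(rect(W,191.5,200,(515,-14),60))
q=W.reshape(-1,3); m=(abs(q[:,2]-190)<1.5)&(np.hypot(q[:,0]-515,q[:,1]+14)<60); print(cv2.minAreaRect(q[m][:,:2].astype(np.float32)))
p2,_=arm.capture('scene');cv2.imwrite('pics/pan2.png',np.hstack([cv2.resize(p,(400,300)),cv2.resize(p2[170:305,190:370],(400,300))])[:,:,::-1])
```

```text
open 13.15 [514.  -14.2 235.4] F [-0.3  1.  -0.6] w 84.9 gf 0.0
up 14.47 [513.5 -14.2 339.2] F [ 1.  -0.1 -0. ] w 85.0 gf 0.0
turned 15.87 [514.9 -14.  369.7] F [0.1 0.5 0.1] w 84.8 gf 0.0
(5083, 'c', 510.5, -14.4, 'wh', 56.3, 56.0, 'ang', 89.9, 'zmed', 189.8, 'xyrange', [[484.0, -41.0], [537.0, 13.0]])
(2948, 'c', 510.5, -12.6, 'wh', 52.5, 56.0, 'ang', 90.0, 'zmed', 189.3, 'xyrange', [[484.0, -38.0], [537.0, 13.0]])
(1245, 'c', 510.5, -14.7, 'wh', 29.6, 55.8, 'ang', 0.2, 'zmed', 192.7, 'xyrange', [[497.0, -42.0], [524.0, 13.0]])
((510.62176513671875, -13.902786254882812), (55.60940933227539, 54.18115234375), 0.140224888920784)
```

View pics/pan2.png

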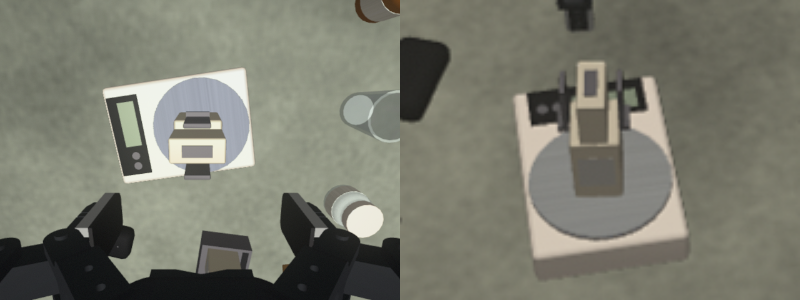

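The cartridge stands upright near the pan's middle (510.5, -14.2, yaw 0), with both tabs sprung out (left half, 198,120 and 198,172). I'll finish the dwell, then grasp it by its ends.

Run:
```python
from h import *
def st(t):
    s=arm.state(); print(t,round(s['time'],2),np.round(s['tcp_pos'],1),'F',np.round(s['force'],1),'w',round(s['gripper_width'],1),'gf',round(s['gripper_force'],1))
arm.wait(0.8)
x,y=510.6,-14.2
arm.move_to([x,y,280],[180,0,90]); st('above')
print(arm.line_to([x,y,224],velocity=70,until_force=8)); st('down')
arm.set_gripper(40,40); arm.wait(0.3); st('grip')
s=arm.state()
if s['gripper_force']>30:
    p=s['tcp_pos']; arm.line_to([p[0],p[1],p[2]+25],velocity=40); arm.wait(.3); st('lift'); arm.line_to([p[0],p[1],330],velocity=90); st('up')
    p,d,W=wrist(); p2,_=arm.capture('scene');cv2.imwrite('pics/lift2.png',np.hstack([cv2.resize(p,(400,300)),cv2.resize(p2[130:290,180:393],(400,300))])[:,:,::-1])
```

```text
above 17.22 [510.5 -14.2 279.9] F [ 0.5 -0.2  0.2] w 84.8 gf 0.0
False
down 18.17 [510.9 -14.1 224.3] F [ 0.2  0.3 -0. ] w 84.9 gf 0.0
grip 18.85 [511.  -14.2 224.6] F [-1.6 -1.1  5.6] w 55.7 gf 43.9
lift 19.94 [510.8 -14.2 249.4] F [ 0.1  0.5 -2.9] w 55.4 gf 43.1
up 20.98 [510.4 -14.3 329.2] F [-0.1 -0.5 -3.5] w 55.4 gf 43.1
```

View pics/lift2.png

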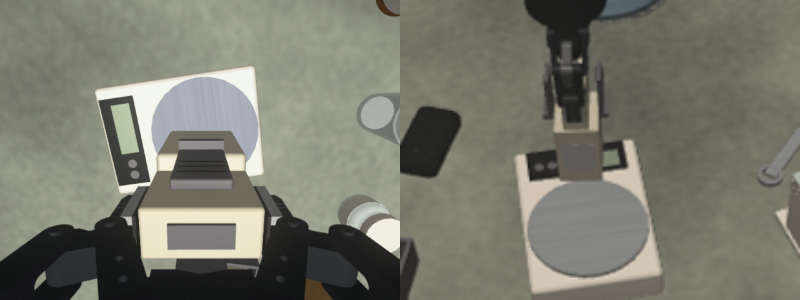

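It is held by its end faces with the tabs out (left half, tab at 202,185), and the pan is empty below it. I'll carry it high over the neighbour to the empty bay.

Run:
```python
from h import *
def st(t):
    s=arm.state(); print(t,round(s['time'],2),np.round(s['tcp_pos'],1),'F',np.round(s['force'],1),'w',round(s['gripper_width'],1),'gf',round(s['gripper_force'],1))
p=arm.state()['tcp_pos']
arm.line_to([p[0],p[1],390],velocity=100)
x,y=538.4,-369.6
arm.move_to([x,y,390],[180,0,82]); st('over')
arm.line_to([x,y,240],velocity=110); st('mid')
p,d,W=wrist(); cv2.imwrite('pics/bay.png',p[:,:,::-1]); print(rect(W,38,52,(545,-325),125),rect(W,130,150,(553,-272),50))
```

```text
over 23.18 [ 540.  -366.1  390.3] F [ 0.1  0.7 -3.3] w 55.6 gf 43.1
mid 24.69 [ 539.  -369.9  241.2] F [ 0.5  0.3 -3.2] w 55.8 gf 43.1
(4040, 'c', 546.9, -305.6, 'wh', 141.5, 86.5, 'ang', 81.9, 'zmed', 44.2, 'xyrange', [[498.0, -368.0], [597.0, -244.0]]) (12184, 'c', 550.4, -281.6, 'wh', 41.5, 56.2, 'ang', 82.2, 'zmed', 136.9, 'xyrange', [[525.0, -301.0], [578.0, -261.0]])
```

View pics/bay.png

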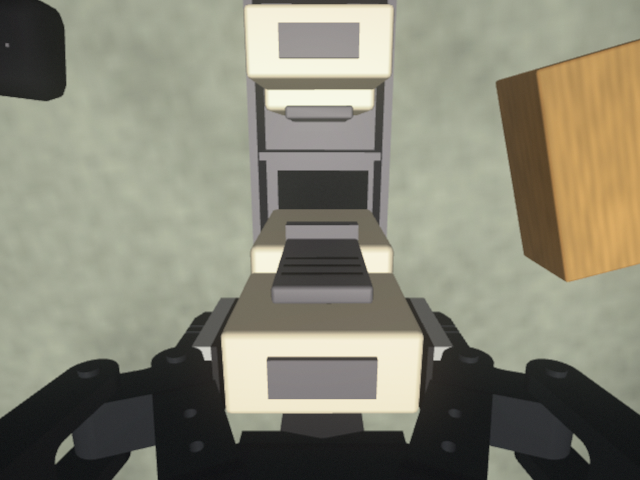

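The cartridge hangs centred over the empty bay (axis at column 321, bay walls at 255 and 385), with the neighbour's tab (320,112) well clear. I'll lower it with a force stop.

Run:
```python
from h import *
def st(t):
    s=arm.state(); print(t,round(s['time'],2),np.round(s['tcp_pos'],1),'F',np.round(s['force'],1),'w',round(s['gripper_width'],1),'gf',round(s['gripper_force'],1))
x,y=538.4,-369.6
b=arm.line_to([x,y,184],velocity=80,until_force=8); st('low %s'%b)
if not b:
    b=arm.line_to([x,y,170],velocity=20,until_force=5); st('touch %s'%b)
    if b and arm.state()['tcp_pos'][2]<178:
        arm.set_gripper(85); st('open')
        p=arm.state()['tcp_pos']; arm.line_to([p[0],p[1],300],velocity=90)
        arm.move_to([500,-330,400],[180,0,82]); st('off')
        p,d,W=wrist(); c,dc=arm.capture('scene'); t,dt=arm.capture('top')
        for W in (cloud('scene',dc),cloud('top',dt)):
            print('cart',rect(W,125,155,(538,-370),50),'neigh',rect(W,115,160,(553,-272),48))
        cv2.imwrite('pics/end.png',np.hstack([cv2.resize(p,(400,300)),cv2.resize(c[210:330,60:220],(400,300))])[:,:,::-1])
```

```text
low False 25.59 [ 538.8 -369.8  184.4] F [ 0.4  0.2 -3.4] w 55.2 gf 43.1
touch True 26.11 [ 538.4 -369.7  174.7] F [-0.6  0.2  5.2] w 55.3 gf 44.2
open 26.52 [ 536.4 -368.6  171.7] F [-1.1  0.1  0.1] w 85.0 gf 0.0
off 28.61 [ 500.1 -329.8  401.2] F [-1.5 -0.7 -0.6] w 84.6 gf 0.0
cart (589, 'c', 541.0, -367.4, 'wh', 57.3, 58.6, 'ang', 32.1, 'zmed', 139.8, 'xyrange', [[515.0, -395.0], [568.0, -340.0]]) neigh (658, 'c', 554.1, -270.7, 'wh', 57.4, 56.8, 'ang', 37.7, 'zmed', 136.0, 'xyrange', [[528.0, -299.0], [582.0, -243.0]])
cart (419, 'c', 538.7, -370.5, 'wh', 55.6, 57.5, 'ang', 36.6, 'zmed', 141.6, 'xyrange', [[512.0, -398.0], [566.0, -343.0]]) neigh (434, 'c', 552.0, -274.5, 'wh', 57.9, 55.8, 'ang', 81.5, 'zmed', 138.0, 'xyrange', [[525.0, -300.0], [578.0, -246.0]])
```

View pics/end.png

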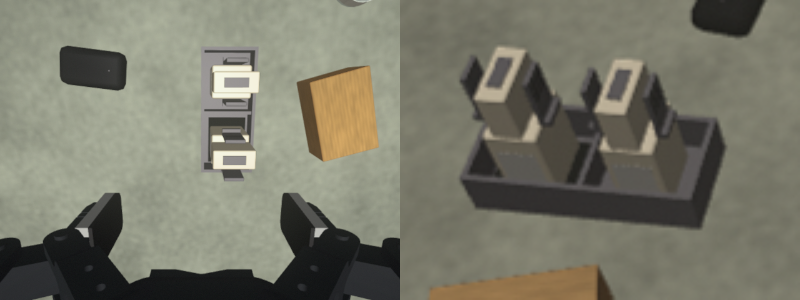

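Both cartridges stand upright in their bays (right half, 505,85 and 625,95). Ours is on the liner with its tabs out, the neighbour has not moved, and the arm is clear.

```bash
python3 -c "
from cell import arm
arm.wait(0.5); print(arm.job_done(), arm.state()['time'])"
```

```text
the job is handed in; nothing more can be done
the job is handed in; nothing more can be done
```

The job is handed in at about 29 s: the cartridge was pinched out of the dock, left to stand about 5 s on the pan, picked up again by its end faces, and now stands upright on the liner in the empty bay, with the neighbour unmoved.

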